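# Lock the tool chest's spring-catch bolt

### The arm

A 7-joint arm with a two-finger parallel gripper is mounted at the origin on the work surface. World frame = base frame: x ahead of the robot, y to its left, z up, the work surface at z = 0. Lengths are in mm, angles in rad, forces in N, time in s.
With the tool pointing down it reaches from about 425 to 875 mm from the base axis. Payload 4.7 kg.
Tool frame: the origin (TCP) lies midway between the tips of the shut fingers; the grasp point (between the pads) lies r.hold_point_z behind it (r.hold_point_z is the distance from the TCP to the grasp point, in mm); z points along the fingers, y is the line along which they close (so a half turn about z gives the same grasp; the last joint's range is limited). The gripper opens to 85 mm and grips with 20 to 120 N. Pads are 22 mm wide; open, the fingers measure 114 mm over their backs; the gripper's body (76 mm by 85 mm) begins 54 mm behind the grasp point. The pads swing forward as they close: fully open they stand 13 mm farther back than shut.
Start: joints at [-1.296, 0.321, -0.07, 1.45, 0.023, 1.371, -0.057], TCP at [167.631, 628.032, 231.349] pointing down, gripper open.
Joint ranges: [-2.86, 2.86], [-0.3, 2.09], [-1.38, 1.24], [0.06, 2.45], [-1.56, 4.7], [0.09, 2.05], [-2.69, 2.69]. Speed limits (rad/s): [2.57, 2.57, 3.14, 3.14, 3.14, 3.14, 3.14].

### API

Orientations are given as a rotation vector (axis times angle).
In Python, from cell import r gives the robot as it stands.
- The arm moves only by the tool jog_arm, never from a script. Its argument "moves" is a list that holds one entry, the list of rows, each a list of 7 numbers: the opening, from 0 (shut) to 1 (fully open), then the shift along the tool's x, y, z in mm, then the turn, a rotation vector about the tool's x, y, z in degrees. In form: [[[grip, dx, dy, dz, rx, ry, rz], ...]]. A call has 1 to 5 rows; each row shifts and turns the commanded pose from where the row before left it, along the tool's axes as they then stand; what a row does not reach is not made up. A row lasts 1/8 s, in which the tool goes at most 62.5 mm and 10.7 degrees, less where a joint would pass 70% of its speed; a pose out of reach is approached as far as the arm can. A call with a gripper value outside its range is refused whole. The fingers move at their own pace and stop on an object; the grip force is fixed at half the most. Time passes only in rows, so rows that do not move let the fingers close. It gives the time, the measured TCP pose, the force, the opening and the grip force at its end, in the units of the state.
- r.sense(): the state, without advancing time (a new reading comes with each control period).
- r.grab_frame(name): name is "side" or "top"; returns the picture (420x560x3 uint8, red, green, blue); there is no depth.
- r.calibration(name): a dict with "mtx" (3x3 intrinsics, pixels), "world_to_cam" (4x4, takes a point from world to camera coordinates). Camera axes: x right, y up, looking along -z (the intrinsics and any distortion apply to the point x, -y, -z); pixel columns grow to the right and rows downward; lengths in mm; the calibration is good to about 2 mm. A picture is of the moment at which its call begins. calibration takes no time and is no camera call.
- r.job_done(): hands the job in; it is judged then, once.
Trained networks look in the newest picture that a camera, given by its name, has taken for a name from the list of things; names that differ only in an ending like _2 or _b are one class to them, and where a whole thing is asked for, a point or a joint stands for the part that bears it (a point fixed in the world has none). Each returns a list of dicts, best first, with "conf" (0 to 1); they miss things now and then, are a little off and sometimes report something else, mostly with a low value. They report only what shows in the picture. A call takes as long as a camera call.
- r.recognise(name, camera): "box" ([left, top, right, bottom] in pixels, round what is visible of it).
- r.pinpoint(name, camera): "point" ([row, column] in pixels: a listed point, or the origin of a listed thing).
The state is a dict: "clock": time; "joint_pos": joint angles; "joint_vel": joint speeds; "joint_torque": joint torques, N m; "position": TCP position; "ee_rot": TCP orientation; "wrist_force": force on the tool from outside, world axes, zero at the start; "torque": the same for the moment, N m; "gripper_width": opening from 0.0 (shut) to 1.0 (fully open); "grip_force": force on a finger pad.
Only numpy, scipy, OpenCV 4.12 (cv2) and the standard library are available. Lean on these libraries where they do the work, as an engineer would, in place of code of your own. Each camera call takes 0.05 s, during which the arm holds its last target. There are 200 camera calls.

### The job

Lock the red tool chest: with one fingertip press the yellow spring catch on its lid down and keep it down while the other fingertip pushes the black bolt handle along until the bolt is fully home in the yellow keep. Only then let go, so that the catch springs up and locks the bolt. Push with the fingertips only, and neither lift nor shift the jar, mug, spray can or screwdriver around it.

Things in the scene. Friction and masses are not known exactly. Their poses are not given: they have to be found in the camera images.
- chest: Red steel tool chest, 204 x 360 x 100 mm (its x, y, z), fixed to the bench; dark end strip at +y. Origin: centre of its underside, z up; lid top 100 mm up. A round steel bolt (top 25 mm above the lid) lies along chest y at chest x = +34 mm and slides towards +y into the keep. Two steel guides over it at y = -105 and +50 mm are 30 mm high. The yellow catch pad lies along chest x = -34 mm.
- keep (a point): Middle of the top of the yellow keep, the small arch on the chest's end strip that takes the bolt's end; 30 mm above the lid, at chest x = +34, y = +105 mm.
- handle_top (a point): Centre of the top edge of the black upright handle plate fixed on the bolt: 34 mm (chest x) x 10 mm (chest y, the sliding direction), its top 68 mm above the lid, standing up from the bolt. To be pushed on its -y face. Axes as the chest's. Behind it (-y) the space above bolt and guides is free for a finger.
- bolt (a joint): Travel of the bolt in m towards chest +y: about 0 at the start (drawn back), 0.060 fully home against its stop. It slides with about 2 N friction. While the catch is up, teeth block it; they also block it at every 20 mm of its way if the catch is let up early.
- pad_top (a point): Centre of the top face of the yellow spring catch pad, a bar 26 mm (chest x) x 130 mm (chest y) x 12 mm at chest x = -34, y = -35 mm, its line 68 mm across from the bolt's. Top 45 mm above the lid when up, 35 mm fully down. Goes straight down pressed anywhere along it; a finger may slide along its top. Its housing's rim is 28 mm above the lid.
- catch (a joint): How far the catch is pressed down, in m: 0 up, 0.010 fully down (hard stop). Spring about 4 N at first, 7 N fully down. The bolt is free once it is pressed more than 0.006; springs back up when let go, if the bolt's teeth allow it.
- jar_mid (a point): Centre of a small loose glass jar with brass cap, 38 mm across, 55 mm high, standing on the chest's dark end strip. Leave alone.
- mug_mid (a point): Centre of a loose blue mug, 76 mm across, 90 mm high, on the bench beside the chest. Leave alone.
- spraycan_mid (a point): Centre of a loose spray can, 54 mm across, 150 mm high, on the bench beside the chest. Leave alone.
- screwdriver_grip (a point): Middle of the handle of a loose orange screwdriver lying on the bench between robot and chest. Leave alone.

How it is judged (in metres and radians):
On the way, in this order (a step that is already met when the one before it is completed fails the run):
1. the catch is pressed down by a finger while the bolt is still drawn back (value of joint catch above 0.005 m and value of joint bolt below 0.012 m and contact force between the fingers and catch above 0.5 N), for 0.1 s.
2. with the catch held down by one finger the other pushes the bolt along (value of joint catch above 0.005 m and value of joint bolt above 0.015 m and contact force between the fingers and catch above 0.5 N and contact force between the fingers and bolt above 0.5 N), for 0.03 s.
3. the bolt is home with the catch still held down (value of joint bolt above 0.0565 m and value of joint catch above 0.004 m and contact force between the fingers and catch above 0.5 N), for 0.03 s.
At the end, for the whole second after the job is handed in: The bolt is home (56.5 of its 60 mm or more) and at rest, the catch has sprung up to within 1.5 mm of its top, and jar, mug, can and screwdriver are within 20 mm of where they stood (value of joint bolt above 0.0565 m and value of joint catch below 0.0015 m and velocity of joint bolt between -0.005 and 0.005 m/s and distance of each of jar_mid, mug_mid, spraycan_mid, screwdriver_grip from where it was at the start of the episode below 0.02 m); the robot touches nothing.
It fails at once if the bolt is part-way with the catch let up, or forced past the raised catch (value of joint bolt between 0.008 and 0.055 m and value of joint catch below 0.003 m).
It fails at once if a bystander is lifted, carried or knocked about (distance of any of jar_mid, mug_mid, spraycan_mid, screwdriver_grip from where it was at the start of the episode above 0.02 m).
It fails at once if the arm or the gripper's body, not the fingers, works the lock or leans on the chest (contact force between the arm and chest above 3 N).
It also fails if it takes over 32 s, if anything falls off the work surface, if the arm or the gripper's body presses on something with over 40 N, if the wrist force passes 120 N, or if a joint passes its speed limit or range.

## Working session

There is one attempt and no reset: what is moved stays moved. The work goes in short steps, Python scripts to look and compute and a tool call to move; the robot and the scene stay as the last step left them, time stands still between calls to the robot, and variables do not carry over. Pictures are saved under pics/ and viewed, at most 10 in all, crops included, and the job is handed in when it is done.

Besides the shell and the picture viewer there is one more tool, called after ">>>" in YAML: its name, and indented under it one key for each argument. jog_arm: Moves the arm, as the interface text tells. Its arguments: {"type":"object","properties":{"moves":{"type":"array","items":{"type":"array","items":{"type":"array","items":{"type":"number"}}}}},"required":["moves"]}

```bash
mkdir -p pics; ls; cat > h.py <<'E'
import numpy as np, cv2
from cell import r
def proj(P,c):
    k=r.calibration(c); M=np.array(k["world_to_cam"]); K=np.array(k["mtx"])
    p=(M@np.r_[P,1])[:3]; p=p*[1,-1,-1]; q=K@p; return q[:2]/q[2]  # col,row
def ray(rc,c):
    k=r.calibration(c); M=np.array(k["world_to_cam"]); K=np.array(k["mtx"])
    d=np.linalg.solve(K,[rc[1],rc[0],1.])*[1,-1,-1]; R=M[:3,:3]; 
    return -R.T@M[:3,3], R.T@d
def atz(rc,c,z):
    o,d=ray(rc,c); return o+d*(z-o[2])/d[2]
def tri(a,b):
    o1,d1=ray(a,"top");o2,d2=ray(b,"side")
    s=np.linalg.lstsq(np.c_[d1,-d2],o2-o1,rcond=None)[0]
    p,q=o1+s[0]*d1,o2+s[1]*d2; return (p+q)/2,np.linalg.norm(p-q)
E
python3 - <<'E'
from h import *
im={c:r.grab_frame(c) for c in("top","side")}
for c in im: cv2.imwrite(f"pics/{c}0.png",im[c][:,:,::-1])
print(r.calibration("top").keys(), r.hold_point_z)
for n in ["chest","keep","handle_top","pad_top","jar_mid","mug_mid","spraycan_mid","screwdriver_grip"]:
    P={}
    for c in im:
        L=r.pinpoint(n,c)
        if L: P[c]=L[0]["point"]; print(n,c,np.round(L[0]["point"],1),L[0]["conf"])
    if len(P)==2: print("   ",*[np.round(v,1) for v in tri(P["top"],P["side"])])
for c in im: print(c,ray([210,280],c)[0])
s=r.sense();print(s["position"],s["ee_rot"],s["clock"],s["gripper_width"])
E
```

```text
pics
dict_keys(['mtx', 'world_to_cam']) 18.700000000000003
chest top [206.4 277.8] 0.61
chest side [253.5 285.7] 0.79
    [541.3  61.8  -6.2] 12.8
keep top [183.3 239.6] 0.79
keep side [184.1 277.8] 0.6
    [604.9 161.7 118.4] 2.3
handle_top top [197.4 292. ] 0.87
handle_top side [207.7 310.8] 0.95
    [560.9  17.  160.1] 6.2
pad_top top [220.6 284.4] 0.78
jar_mid top [198.5 225.7] 0.73
jar_mid side [185.9 255.9] 0.92
    [564.8 200.2 114.1] 5.4
mug_mid top [185.7 173.1] 0.96
mug_mid side [175.9 230.2] 0.61
    [611.3 368.5  29.7] 0.9
spraycan_mid top [214.8 374.7] 0.69
spraycan_mid side [313.9 384.6] 0.63
    [ 513.1 -221.8   70.6] 2.7
screwdriver_grip top [267.6 267.5] 0.59
screwdriver_grip side [287.3 220.3] 0.94
    [359.6  93.    2.6] 4.6
top [ 461.41956752   57.14945848 1290.54861607]
side [  99.79045336 -379.95734353  710.42073946]
[167.63126355 628.02333719 231.37029579] [4.08466815e-01 3.11487885e+00 1.04836248e-04] 0.9 0.9970231913514385
```

View pics/top0.png

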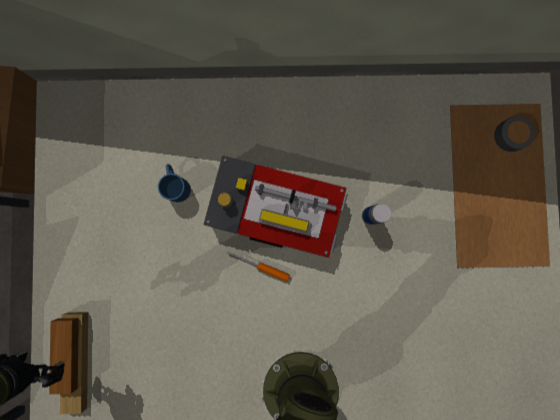

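View pics/side0.png

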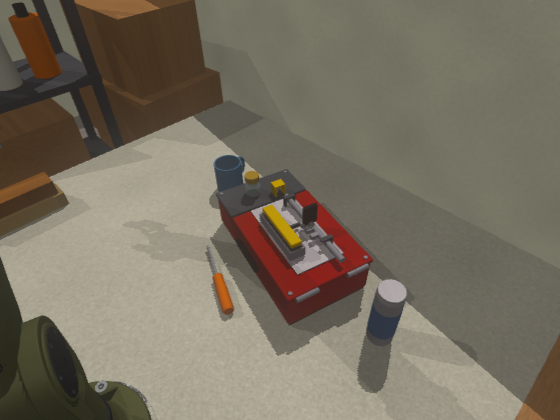

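The top view shows the chest at about (285,205), with its dark end strip and keep (241,184) to the left (+y). The pad is at (285,220), the handle at (293,197), the jar at (225,199), the mug at (173,186) and the can at (376,214). The side view agrees with this. Next I fit the chest pose from both views.

```bash
cat > fit.py <<'E'
from h import *
from scipy.optimize import least_squares
from scipy.spatial.transform import Rotation as R
im={c:cv2.imread(f"pics/{c}0.png") for c in("top","side")}
hsv=cv2.cvtColor(im["top"],cv2.COLOR_BGR2HSV)
y=cv2.inRange(hsv,(22,150,90),(34,255,255))
n,l,st,ce=cv2.connectedComponentsWithStats(y)
for i in range(1,n):
    if st[i,4]>15: print("yellow",st[i],ce[i])
i=1+np.argmax(st[1:,4]); pad=ce[i]
print("minrect",cv2.minAreaRect(np.argwhere(l==i)[:,::-1].astype(np.float32)))
O=[("top",[34,105,130],(239.6,183.3)),("side",[34,105,130],(277.8,184.1)),("top","h",(292,197.4)),("side","h",(310.8,207.7)),("top",[-34,-35,145],pad),("top",[0,0,0],(277.8,206.4)),("side",[0,0,0],(285.7,253.5))]
W=[1,1,1,1,2,.3,.3]
def w(p,P):
    c,s=np.cos(p[2]),np.sin(p[2]); return np.array([p[0]+c*P[0]-s*P[1],p[1]+s*P[0]+c*P[1],P[2]])
def res(p):
    return np.ravel([k*(proj(w(p,[34,p[3],168] if P=="h" else P),c)-q) for k,(c,P,q) in zip(W,O)])
f=least_squares(res,[545,55,-.29,-45],x_scale=[10,10,.1,10],loss="soft_l1")
print(np.round(f.x,3),np.round(res(f.x),1).reshape(-1,2))
v=im["top"].copy()
p=f.x
for c in im:
    v=cv2.resize(im[c],None,fx=3,fy=3,interpolation=cv2.INTER_CUBIC)
    for B,z in[((-102,102,-180,180),100),((-47,-21,-100,30),145),((17,51,p[3]-5,p[3]+5),168)]:
        q=[proj(w(p,[a,b,z]),c)*3+1 for a,b in((B[0],B[2]),(B[1],B[2]),(B[1],B[3]),(B[0],B[3]))]
        cv2.polylines(v,[np.int32(q)],True,(0,255,0),1)
    q=proj(w(p,[34,105,130]),c)*3+1; cv2.circle(v,tuple(np.int32(q)),3,(255,0,255),-1)
    a=proj(w(p,[0,0,100]),c)*3; x0,y0=int(a[0])-270,int(a[1])-260
    cv2.imwrite(f"pics/fit_{c}.png",v[max(y0,0):y0+500,max(x0,0):x0+540])
E
python3 fit.py; python3 -c "
from h import *
from scipy.spatial.transform import Rotation as R
print(R.from_rotvec(r.sense()['ee_rot']).as_matrix().round(3))"
```

```text
yellow [236 178  11  12  94] [240.76595745 183.34042553]
yellow [260 210  48  21 451] [283.98669623 219.97339246]
minrect ((284.00531005859375, 219.97964477539062), (47.539466857910156, 9.465822219848633), 14.620874404907227)
[ 5.40483e+02  6.60100e+01 -2.78000e-01 -4.50220e+01] [[ 1.4  0.2]
 [-0.3 -2.4]
 [ 2.3 -1.1]
 [-0.1 -1.8]
 [-0.1  0.8]
 [-0.8  0.5]
 [ 0.3 -0.8]]
[[-0.966  0.258  0.   ]
 [ 0.258  0.966  0.   ]
 [-0.     0.    -1.   ]]
```

View pics/fit_top.png

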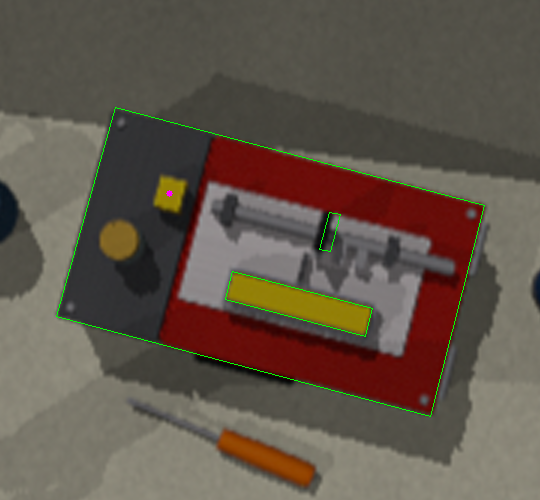

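View pics/fit_side.png

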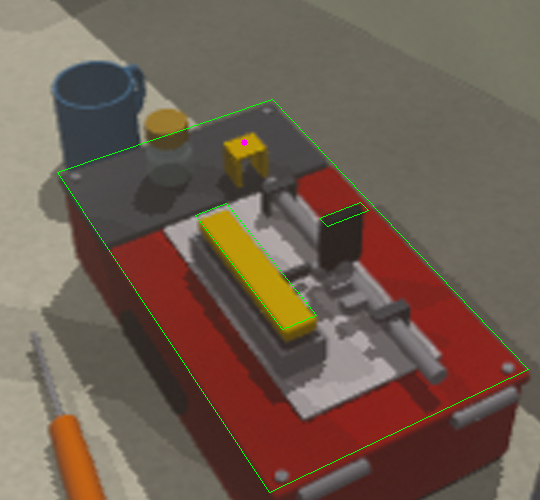

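>>> jog_arm:
  moves:
    - [[0.63,0,0,0,0,0,10.1],[0.63,0,0,0,0,0,10.1],[0.63,0,0,0,0,0,10.1],[0.63,0,0,0,0,0,10.1],[0.63,0,0,0,0,0,10.1]]

```text
clock: 1.52
position: [167.6, 628.1, 231.4]
ee_rot: [-1.706, -2.638, -0.0]
wrist_force: [-0.1, -0.5, 0.4]
gripper_width: 0.634
grip_force: 0.0
```

>>> jog_arm:
  moves:
    - [[0.63,0,0,0,0,0,10.1],[0.63,0,0,0,0,0,10.1],[0.63,0,0,0,0,0,10.1],[0.63,0,0,0,0,0,10.1]]

```text
clock: 2.02
position: [167.6, 628.0, 231.3]
ee_rot: [-2.512, -1.887, -0.0]
wrist_force: [-0.8, -0.1, 0.1]
gripper_width: 0.63
grip_force: 0.0
```

>>> jog_arm:
  moves:
    - [[0.63,-39,39,0,0,0,0],[0.63,-39,39,0,0,0,0],[0.63,-39,39,0,0,0,0],[0.63,-39,39,0,0,0,0],[0.63,-39,39,0,0,0,0]]

```text
clock: 2.65
position: [302.8, 385.6, 231.6]
ee_rot: [-2.506, -1.894, -0.001]
wrist_force: [1.3, 0.2, 0.1]
gripper_width: 0.631
grip_force: 0.0
```

>>> jog_arm:
  moves:
    - [[0.63,-39,39,0,0,0,0],[0.63,-39,39,0,0,0,0],[0.63,-39,39,0,0,0,0],[0.63,-39,39,0,0,0,0],[0.63,-39,39,0,0,0,0]]

```text
clock: 3.28
position: [437.1, 144.8, 231.7]
ee_rot: [-2.506, -1.894, -0.002]
wrist_force: [1.1, 0.1, -1.2]
gripper_width: 0.629
grip_force: 0.0
```

>>> jog_arm:
  moves:
    - [[0.63,-39,39,0,0,0,0],[0.63,-39,39,0,0,0,0],[0.63,-39,39,0,0,0,0],[0.63,0,0,15,0,0,0],[0.63,0,0,0,0,0,0]]

```text
clock: 3.9
position: [515.9, 2.3, 215.1]
ee_rot: [-2.505, -1.893, 0.003]
wrist_force: [-0.6, 0.5, 0.4]
gripper_width: 0.632
grip_force: 0.0
```

```bash
cat > look.py <<'E'
import sys
from h import *
from scipy.spatial.transform import Rotation as R
tag=sys.argv[1]; cams=sys.argv[2:]
s=r.sense(); T=R.from_rotvec(s["ee_rot"]).as_matrix(); p=np.array(s["position"])
a=-.278; E=np.array([[np.cos(a),-np.sin(a),0],[np.sin(a),np.cos(a),0],[0,0,1]])
print("chest frame TCP",(E.T@(p-[540.5,66,0])).round(1),"\n",(E.T@T).round(3)); print(s["clock"],s["wrist_force"],s["gripper_width"])
V=[]
for c in cams:
    v=cv2.resize(r.grab_frame(c)[:,:,::-1],None,fx=3,fy=3,interpolation=cv2.INTER_CUBIC)
    x,y=(np.int32(proj(p,c))*3); x0=max(x-190,0);y0=max(y-250,0)
    V.append(v[y0:y0+500,x0:x0+390])
if V: cv2.imwrite(f"pics/{tag}.png",np.hstack(V))
E
python3 look.py above top side
```

```text
chest frame TCP [ -6.2 -68.  215.1] 
 [[-0.001  1.    -0.003]
 [ 1.     0.001 -0.001]
 [-0.001 -0.003 -1.   ]]
3.9 [-0.6126071   0.47956872  0.39532708] 0.6319191146254903
```

View pics/above.png

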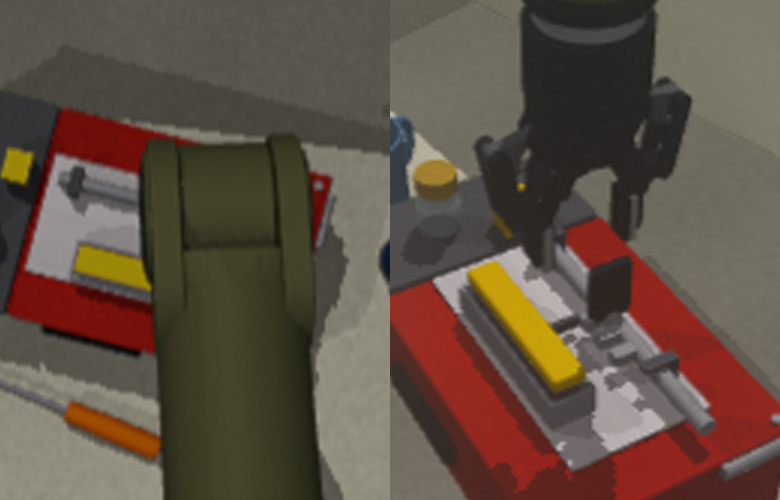

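The side view shows the fingers hanging well above the pad and the handle, with the arm hiding them in the top view. I'll correct by +6 in tool y and −5 in tool x, then go down.

>>> jog_arm:
  moves:
    - [[0.63,-5,6,15,0,0,0],[0.63,0,0,20,0,0,0],[0.63,0,0,20,0,0,0],[0.63,0,0,5,0,0,0],[0.63,0,0,0,0,0,0]]

```text
clock: 4.62
position: [521.3, -4.5, 156.2]
ee_rot: [2.506, 1.895, -0.001]
wrist_force: [-0.2, 0.6, 0.2]
gripper_width: 0.629
grip_force: 0.0
```

```bash
python3 look.py near side
```

```text
chest frame TCP [  0.9 -73.  156.2] 
 [[-0.002  1.    -0.   ]
 [ 1.     0.002 -0.   ]
 [-0.    -0.    -1.   ]]
4.625 [-0.18799216  0.63537934  0.20937789] 0.6293614407324091
```

View pics/near.png

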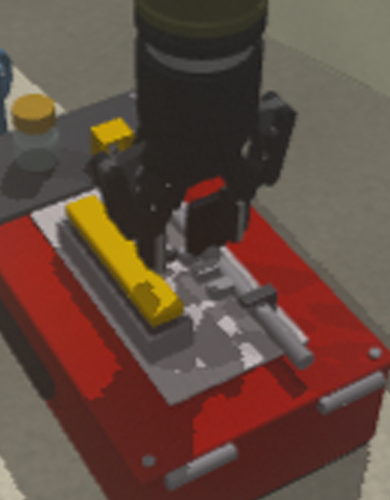

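```bash
python3 - <<'E'
from h import *
p0=r.sense()["position"]; x,y=np.int32(proj(p0,"side"))*3; o=np.array([max(x-190,0),max(y-250,0)])
a=-.278; E=np.array([[np.cos(a),-np.sin(a),0],[np.sin(a),np.cos(a),0],[0,0,1]])
v=cv2.imread("pics/near.png")
for P,c in [((-34,-73,163),(255,255,0)),((34,-73,163),(255,255,0)),((-48,-73,163),(0,255,0)),((48,-73,163),(0,255,0)),((-34,-62,163),(0,0,255)),((34,-62,163),(0,0,255)),((34,-42,168),(255,0,255)),((17,-47,168),(255,0,255)),((51,-47,168),(255,0,255)),((17,-47,130),(255,0,255))]:
    q=proj(E@P+[540.5,66,0],"side")*3+1-o; print(P,q.round()); cv2.circle(v,tuple(np.int32(q)),2,c,-1)
cv2.imwrite("pics/near2.png",cv2.resize(v[80:380,40:340],None,fx=1.9,fy=1.9))
E
```

```text
(-34, -73, 163) [147. 263.]
(34, -73, 163) [232. 229.]
(-48, -73, 163) [128. 270.]
(48, -73, 163) [249. 222.]
(-34, -62, 163) [139. 253.]
(34, -62, 163) [224. 219.]
(34, -42, 168) [209. 197.]
(17, -47, 168) [192. 209.]
(51, -47, 168) [233. 193.]
(17, -47, 130) [191. 248.]
```

View pics/near2.png

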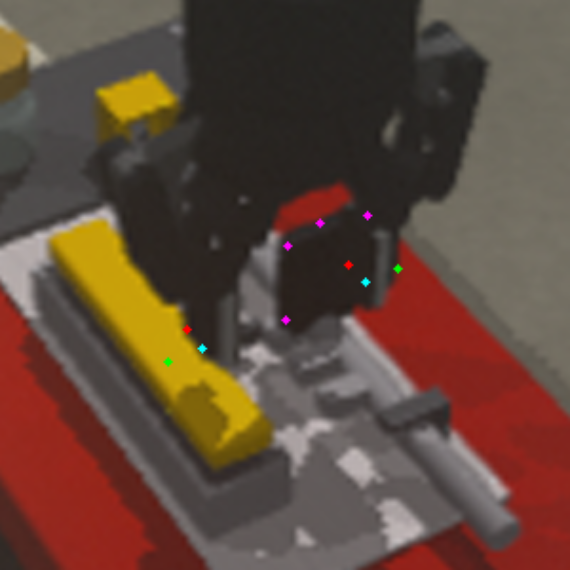

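The fingertips sit where predicted, with tips at z≈161, about 3 mm towards +x. The right tip is in front of the black plate (-y side) and the left tip is over the pad's front part. I'll correct that offset and press down.

>>> jog_arm:
  moves:
    - [[0.64,0,-3,6,0,0,0],[0.64,0,0,7,0,0,0],[0.64,0,0,3,0,0,0],[0.64,0,0,3,0,0,0],[0.64,0,0,0,0,0,0]]

```text
clock: 5.3
position: [518.2, -3.6, 137.4]
ee_rot: [-2.506, -1.894, 0.001]
wrist_force: [-2.8, 0.5, 4.5]
gripper_width: 0.64
grip_force: 2.5
```

>>> jog_arm:
  moves:
    - [[0.64,0,0,3,0,0,0],[0.64,0,0,3,0,0,0],[0.64,0,0,0,0,0,0]]

```text
clock: 5.68
position: [518.3, -3.7, 131.7]
ee_rot: [-2.506, -1.894, 0.001]
wrist_force: [-2.7, 0.2, 7.1]
gripper_width: 0.64
grip_force: 3.5
```

>>> jog_arm:
  moves:
    - [[0.64,0,0,2,0,0,0],[0.64,0,0,2,0,0,0],[0.64,0,0,0,0,0,0]]

```text
clock: 6.05
position: [518.5, -3.8, 130.2]
ee_rot: [-2.505, -1.893, -0.0]
wrist_force: [-9.2, 0.1, 24.6]
gripper_width: 0.64
grip_force: 12.3
```

>>> jog_arm:
  moves:
    - [[0.64,2,0,-1,0,0,0],[0.64,3,0,0,0,0,0],[0.64,3,0,0,0,0,0],[0.64,2,0,0,0,0,0],[0.64,0,0,0,0,0,0]]

```text
clock: 6.68
position: [520.9, -0.1, 130.6]
ee_rot: [2.506, 1.889, -0.008]
wrist_force: [-8.9, -12.1, 20.2]
gripper_width: 0.641
grip_force: 10.6
```

>>> jog_arm:
  moves:
    - [[0.64,0,0,-1,0,0,0],[0.64,2,0,0,0,0,0],[0.64,2,0,0,0,0,0],[0.64,0,0,0,0,0,0]]

```text
clock: 7.18
position: [523.3, 5.6, 131.0]
ee_rot: [2.504, 1.889, -0.002]
wrist_force: [-3.1, -7.5, 12.7]
gripper_width: 0.64
grip_force: 6.2
```

```bash
python3 look.py push1 side
```

```text
chest frame TCP [ 1.00e-01 -6.28e+01  1.31e+02] 
 [[ 0.     1.     0.003]
 [ 1.    -0.    -0.004]
 [-0.004  0.003 -1.   ]]
7.175 [-3.08415531 -7.51943751 12.65736045] 0.6403818043236397
```

View pics/push1.png

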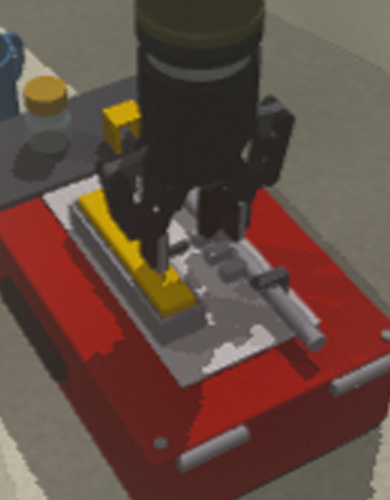

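The left tip is pressing the pad down at about (165,275), and the right tip is just behind the plate at about (240,240). I'll push on.

>>> jog_arm:
  moves:
    - [[0.64,3,0,0,0,0,0],[0.64,3,0,0,0,0,0],[0.64,3,0,0,0,0,0],[0.64,3,0,0,0,0,0],[0.64,3,0,0,0,0,0]]

```text
clock: 7.85
position: [527.3, 18.7, 131.1]
ee_rot: [2.505, 1.887, -0.004]
wrist_force: [-3.4, -10.8, 12.9]
gripper_width: 0.643
grip_force: 7.4
```

>>> jog_arm:
  moves:
    - [[0.64,4,0,0,0,0,0],[0.64,4,0,0,0,0,0],[0.64,4,0,0,0,0,0],[0.64,4,0,0,0,0,0],[0.64,4,0,0,0,0,0]]

```text
clock: 8.48
position: [532.8, 38.1, 131.1]
ee_rot: [2.505, 1.887, -0.004]
wrist_force: [-4.7, -10.0, 14.5]
gripper_width: 0.64
grip_force: 7.3
```

>>> jog_arm:
  moves:
    - [[0.64,4,0,0,0,0,0],[0.64,4,0,0,0,0,0],[0.64,4,0,0,0,0,0],[0.64,4,0,0,0,0,0],[0.64,2,0,0,0,0,0]]

```text
clock: 9.1
position: [537.9, 56.2, 131.0]
ee_rot: [2.505, 1.888, -0.002]
wrist_force: [-3.0, -9.0, 12.6]
gripper_width: 0.64
grip_force: 6.6
```

>>> jog_arm:
  moves:
    - [[0.64,3,0,0,0,0,0],[0.64,3,0,0,0,0,0],[0.64,3,0,0,0,0,0],[0.64,2,0,0,0,0,0]]

```text
clock: 9.6
position: [541.0, 67.1, 130.9]
ee_rot: [2.505, 1.888, -0.002]
wrist_force: [-2.4, -7.8, 11.6]
gripper_width: 0.641
grip_force: 5.8
```

>>> jog_arm:
  moves:
    - [[0.64,2,0,0,0,0,0],[0.64,2,0,0,0,0,0],[0.64,0,0,0,0,0,0]]

```text
clock: 9.98
position: [541.6, 69.1, 130.9]
ee_rot: [2.506, 1.886, -0.005]
wrist_force: [-4.1, -10.3, 13.9]
gripper_width: 0.637
grip_force: 7.1
```

>>> jog_arm:
  moves:
    - [[0.64,2,0,0,0,0,0],[0.64,2,0,0,0,0,0],[0.64,2,0,0,0,0,0],[0.64,0,0,0,0,0,0]]

```text
clock: 10.48
position: [541.6, 69.4, 130.9]
ee_rot: [2.509, 1.879, -0.016]
wrist_force: [-11.3, -20.9, 19.6]
gripper_width: 0.64
grip_force: 12.6
```

```bash
python3 look.py home side
```

```text
chest frame TCP [  0.2   3.5 130.9] 
 [[ 0.007  1.    -0.   ]
 [ 1.    -0.007 -0.012]
 [-0.012 -0.    -1.   ]]
10.475 [-11.2906843  -20.93067207  19.61836131] 0.6402370750765374
```

View pics/home.png

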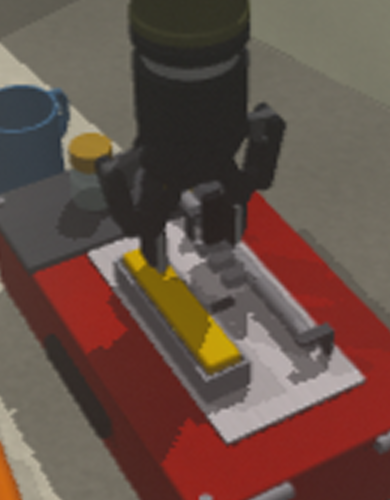

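The carriage has stopped dead at y=+3.5 while the force rises, which matches 60 mm of travel, so the bolt is home. I'll ease the push and lift straight up.

>>> jog_arm:
  moves:
    - [[0.64,-4,0,0,0,0,0],[0.64,0,0,-4,0,0,0],[0.64,0,0,-5,0,0,0],[0.64,0,0,-6,0,0,0],[0.64,0,0,0,0,0,0]]

```text
clock: 11.15
position: [539.3, 70.0, 142.7]
ee_rot: [2.509, 1.885, -0.015]
wrist_force: [-4.5, -11.1, -1.0]
gripper_width: 0.638
grip_force: 6.3
```

>>> jog_arm:
  moves:
    - [[0.64,-6,0,-4,0,0,0],[0.64,-4,0,-15,0,0,0],[0.64,0,0,-30,0,0,0],[0.64,0,0,-50,0,0,0],[0.64,0,0,0,0,0,0]]

```text
clock: 11.78
position: [541.8, 68.2, 248.6]
ee_rot: [2.504, 1.893, 0.015]
wrist_force: [0.9, 0.1, -0.2]
gripper_width: 0.641
grip_force: 0.0
```

>>> jog_arm:
  moves:
    - [[0.64,-40,0,-30,0,0,0],[0.64,-40,0,0,0,0,0],[0.64,-40,0,0,0,0,0],[0.64,-40,0,0,0,0,0],[0.64,0,0,0,0,0,0]]

```text
clock: 12.4
position: [494.4, -90.0, 273.9]
ee_rot: [2.512, 1.887, 0.003]
wrist_force: [0.4, 0.4, 0.5]
gripper_width: 0.64
grip_force: 0.0
```

```bash
python3 - <<'E'
from h import *
s=r.sense();print(s["clock"],s["position"],s["wrist_force"])
a=-.278; E=np.array([[np.cos(a),-np.sin(a),0],[np.sin(a),np.cos(a),0],[0,0,1]])
im={c:r.grab_frame(c) for c in("side","top")}
for c in im:
    for L in r.pinpoint("handle_top",c)[:1]: print(c,"handle",(E.T@(atz(L["point"],c,168)-[540.5,66,0])).round(1),L["conf"])
    for L in r.pinpoint("pad_top",c)[:1]: print(c,"pad",(E.T@(atz(L["point"],c,145)-[540.5,66,0])).round(1),L["conf"])
v=cv2.resize(im["side"][130:320,180:410,::-1],None,fx=3,fy=3,interpolation=cv2.INTER_CUBIC)
q=[(proj(E@[x,y,145]+[540.5,66,0],"side")-[180,130])*3+1 for x,y in((-47,-100),(-21,-100),(-21,30),(-47,30))]
cv2.polylines(v,[np.int32(q)],True,(0,255,0),1)
cv2.imwrite("pics/end.png",v)
E
```

```text
12.4 [494.36061797 -89.99128942 273.86478602] [0.41880657 0.38356896 0.50051135]
side handle [ 35.    5.3 168. ] 0.93
top handle [ 30.1  14.1 168. ] 0.63
top pad [-34.3 -33.  145. ] 0.73
```

View pics/end.png

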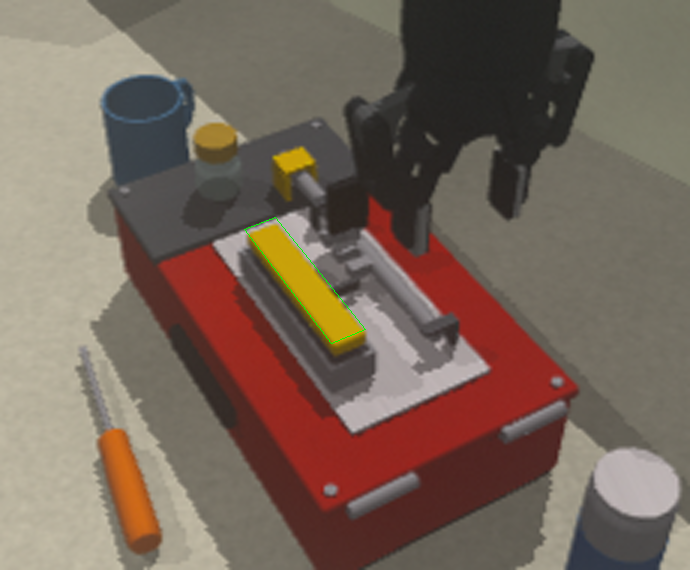

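```bash
python3 - <<'E'
from h import *
a=-.278; E=np.array([[np.cos(a),-np.sin(a),0],[np.sin(a),np.cos(a),0],[0,0,1]])
for q,c in(((197.4,292),"top"),((207.7,310.8),"side")): print(c,(E.T@(atz(q,c,168)-[540.5,66,0])).round(1))
for i in range(4):
  for c in("top","side"):
    r.grab_frame(c)
    for L in r.pinpoint("handle_top",c)[:1]: print(c,(E.T@(atz(L["point"],c,168)-[540.5,66,0])).round(1))
# dark plate centroid, old/new side image
for n,im in(("old",cv2.imread("pics/side0.png")),("new",r.grab_frame("side")[:,:,::-1])):
    m=(im.max(2)<48).astype(np.uint8); k,l,st,ce=cv2.connectedComponentsWithStats(m[170:240,270:330].copy())
    print(n,[(st[i].tolist(),ce[i].round(1).tolist()) for i in range(1,k) if st[i,4]>40])
for y in(-45,-42,15,18): print(y,proj(E@[34,y,150]+[540.5,66,0],"side")-[270,170])
E
```

```text
top [ 29.7 -39.9 168. ]
side [ 31.1 -50.  168. ]
top [ 26.9  23.9 168. ]
side [ 34.9   4.2 168. ]
top [ 32.7  18.9 168. ]
side [ 41.7  16.2 168. ]
top [ 33.8  21.1 168. ]
side [ 30.9  10.9 168. ]
top [ 27.   14.3 168. ]
side [ 39.   13.4 168. ]
old [([33, 35, 14, 19, 190], [39.7, 44.1])]
new [([19, 0, 41, 41, 970], [39.5, 16.9])]
-45 [40.42922205 42.12288602]
-42 [39.69126705 41.2973582 ]
15 [26.2966277  26.31318243]
18 [25.62307707 25.55970182]
```

```bash
python3 -c "
from cell import r
print(r.job_done())"
```

```text
the job is handed in; nothing more can be done
None
```

The chest looks locked and the job is handed in, with no verdict returned: the bolt moved about 60 mm into the keep, the catch is back up, and jar, mug, can and screwdriver look unmoved in the last picture.

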